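Make up two laundry kits

TASK

Make up the two laundry kits from the stock on the counter: the blue jug and the orange carton stand in the white tray, one in each compartment; in the grey caddy the red tin goes under the low roof, slid in until it is about flush with the roof's front edge or deeper, and the green jug stands on the open deck in front of it. Keep the jugs upright all the way, and leave the yellow tin and the white bottle where they are.

Things in the scene. Friction and masses are not known exactly. Their poses are not given: they have to be found in the camera images.
- blue_jug: Blue detergent jug, with rounded edges, a paper label on both broad sides, a white cap (34 mm across) off-centre towards -x and a small carrying loop towards +x. Body 76 mm along x, 52 along y, flat upright sides up to 112 mm; cap rises to 150 mm. Origin: centre of the underside, z up. About 0.35 kg.
- green_jug: Green detergent jug, same shape as the blue one, with rounded edges, a paper label on both broad sides, a white cap (34 mm across) off-centre towards -x and a small carrying loop towards +x. Body 76 mm along x, 52 along y, flat upright sides up to 112 mm; cap rises to 150 mm. Origin: centre of the underside, z up. About 0.35 kg.
- carton: Orange washing powder carton with a red panel on both broad sides, standing: 80 mm along its x, 50 mm along its y, 120 mm tall. Rigid. Origin: centre of the underside, z up. About 0.3 kg.
- red_tin: Flat round red tin of stain remover with steel band, 62 mm in diameter, 34 mm high. Origin: centre of the underside, z up. About 0.12 kg.
- yellow_tin: Flat round yellow tin, same size as the red one (62 mm in diameter, 34 mm high); not wanted in either kit. Origin: centre of the underside, z up. About 0.12 kg.
- white_bottle: Round white bottle with grey cap, 54 mm in diameter, 145 mm tall; not wanted in either kit. Origin: centre of the underside.
- tray: White plastic kit tray, fixed to the counter, 211 mm along its x, 84 mm along its y, walls 30 mm high and 5 mm thick, floor 5 mm thick. One divider across its middle makes two equal compartments, 98 mm (x) by 74 mm (y) inside, centred 51.5 mm to the -x and to the +x side of the origin. Origin: centre of the underside; its x axis points roughly away from the robot.
- caddy: Grey kit caddy, fixed. Base plate 215 (x) by 120 (y) by 8 mm; origin: centre of the underside, x roughly away from the robot. Near part, x -107 to +7: open deck, no rims. Far part, x +7.5 to +107: bay under a dark roof, underside 42 above the plate, top 58 above the counter; bay 80 wide, open only to -x, back wall at x +102. The tin clears the roof by 8 mm; fingers do not fit under: push it in.
Things that resemble listed ones, but are neither listed nor needed, are in the scene too. There is more than one size of the green_jug; the job needs the smaller. Leave any purple look-alike of the caddy alone.

How it is judged (in metres and radians):
At the end, for the whole second after the job is handed in: Blue jug and carton upright on the white tray's floor; red tin flat on the caddy's plate, its centre 18 mm or more behind the roof's front edge; green jug upright on the open deck; all within 0.1 rad, released, at rest; yellow tin and white bottle within 30 mm of their starts (x of blue_jug in the frame of tray between -0.085 and 0.085 m and y of blue_jug in the frame of tray between -0.03 and 0.03 m and z of blue_jug in the frame of tray between 0.001 and 0.011 m and x of carton in the frame of tray between -0.085 and 0.085 m and y of carton in the frame of tray between -0.03 and 0.03 m and z of carton in the frame of tray between 0.001 and 0.011 m and x of green_jug in the frame of caddy between -0.1 and -0.01 m and y of green_jug in the frame of caddy between -0.05 and 0.05 m and z of green_jug in the frame of caddy between 0.004 and 0.014 m and x of red_tin in the frame of caddy between 0.0255 and 0.09 m and y of red_tin in the frame of caddy between -0.03 and 0.03 m and z of red_tin in the frame of caddy between 0.004 and 0.014 m and angle between each of blue_jug, carton, green_jug, red_tin's own z axis and vertical below 0.1 rad and linear speed of each of blue_jug, carton, green_jug, red_tin below 0.02 m/s and distance of each of yellow_tin, white_bottle from where it was at the start of the episode below 0.03 m); the robot touches nothing.
It fails at once if a jug is tipped by more than 0.6 rad (angle between any of blue_jug, green_jug's own z axis and vertical above 0.6 rad).
It fails at once if the yellow tin or the white bottle is moved by more than 30 mm (distance of any of yellow_tin, white_bottle from where it was at the start of the episode above 0.03 m).
It also fails if it takes over 128 s, if anything falls off the work surface, if the arm or the gripper's body presses on something with over 40 N, if the wrist force passes 120 N, or if a joint passes its speed limit or range.

ROBOT

A 6-joint arm with a two-finger parallel gripper is mounted at the origin on the work surface. World frame = base frame: x ahead of the robot, y to its left, z up, the work surface at z = 0. Lengths are in mm, angles in degrees, forces in N, time in s.
With the tool pointing down it reaches from about 300 to 850 mm from the base axis. Payload 4.2 kg.
Tool frame: the origin (TCP) lies midway between the tips of the shut fingers; the grasp point (between the pads) lies 19 mm behind it (pinch_z is the distance from the TCP to the grasp point, in mm); z points along the fingers, y is the line along which they close (so a half turn about z gives the same grasp; the last joint's range is limited). The gripper opens to 91 mm and grips with 3 to 60 N. Pads are 32 mm wide; open, the fingers measure 118 mm over their backs; the gripper's body (76 mm by 178 mm) begins 60 mm behind the grasp point.
Start: joints at [-65.89, 18.312, 89.639, -0, 72.044, -1.146], TCP at [245.337, -520.051, 213.976] pointing down, gripper open.
Joint ranges: [-177.97, 177.97], [-48.28, 115.42], [12.27, 149.76], [-77.06, 257.06], [2.81, 150.46], [-146.56, 146.56]. Speed limits (degrees/s): [147.25, 147.25, 180, 180, 180, 180].

INTERFACE

Orientations are given as [roll, pitch, yaw] about the fixed x, y, z axes, in that order (R = Rz(yaw) Ry(pitch) Rx(roll)).
In Python, from workcell import * gives the robot as it stands.
- The arm moves only by the tool step_arm, never from a script. Its argument "steps" is a list of rows, each a list of 7 numbers: the turn, a rotation vector about the tool's x, y, z in degrees, then the shift along the tool's x, y, z in mm, then the opening, from 0 (shut) to 1 (fully open). In form: [[rx, ry, rz, x, y, z, hand], ...]. A call has exactly 8 rows; each row shifts and turns the commanded pose from where the row before left it, along the tool's axes as they then stand; what a row does not reach is not made up. A row lasts 1/8 s, in which the tool goes at most 62.5 mm and 10.7 degrees, less where a joint would pass 70% of its speed; a pose out of reach is approached as far as the arm can. A call is refused whole if a number of a shift passes 62.5 or a number of a turn 10.7, either way. A call with a gripper value outside its range is refused whole. The fingers move at their own pace and stop on an object; "force" is the grip in N (left out, the last holds). Time passes only in rows, so rows that do not move let the fingers close, or fill a call up. It gives the time, the measured TCP pose, the force, the opening and the grip force at its end, in the units of the state.
- state(): the state, without advancing time (a new reading comes with each control period).
- grab_frame(name): name is "scene" or "top" or "wrist"; returns a dict with "image" (384x512x3 uint8, blue, green, red), "fovy" (degrees; the focal length in pixels is half the picture's height over the tangent of half this angle, whatever the lens; pixels are square), "cx", "cy" (the principal point, pixels), "origin" and "rotation" of the camera in the world; the wrist camera has in their place "tool_from_camera" (4x4, takes a point from camera to tool coordinates, whose origin is the TCP and whose axes are the flange's). Camera axes: x right, y down, z forward; pixel columns grow to the right and rows downward; lengths in mm; the calibration is good to about 2 mm. A picture is of the moment at which its call begins: read the wrist's pose just before it. There is no depth.
- job_done(): hands the job in; it is judged then, once.
The state is a dict: "time_s": time; "qpos": joint angles; "qvel": joint speeds; "effort": joint torques, N m; "ee_pos": TCP position; "ee_rot": TCP orientation; "force": force on the tool from outside, world axes, zero at the start; "torque": the same for the moment, N m; "gripper_width": finger opening in mm; "gripper_force": force on a finger pad.
Only numpy, scipy, OpenCV 4.12 (cv2) and the standard library are available. Lean on these libraries where they do the work, as an engineer would, in place of code of your own. Each camera call takes 0.05 s, during which the arm holds its last target. There are 200 camera calls.

## Working session

There is one attempt and no reset: what is moved stays moved. The work goes in short steps, Python scripts to look and compute and a tool call to move; the robot and the scene stay as the last step left them, time stands still between calls to the robot, and variables do not carry over. Pictures are saved under pics/ and viewed, at most 14 in all, crops included, and the job is handed in when it is done.

Besides the shell and the picture viewer there is one more tool, called after "Call:" as name(argument=value, ...) on one line, values as JSON. step_arm: Moves the arm, as the interface text tells. Its arguments: {"type":"object","properties":{"steps":{"type":"array","items":{"type":"array","items":{"type":"number"}}},"force":{"type":"number"}},"required":["steps"]}

```bash
ls; mkdir -p pics
cat > h.py <<'E'
from workcell import *
import numpy as np, cv2
from scipy.spatial.transform import Rotation as R
def grab(n,save=None):
    s=state(); f=grab_frame(n)
    im=f["image"]; foc=im.shape[0]/2/np.tan(np.radians(f["fovy"])/2)
    if "origin" in f: o=np.array(f["origin"]);rot=np.array(f["rotation"])
    else:
        T=np.array(f["tool_from_camera"]); Rt=R.from_euler('xyz',s["ee_rot"],degrees=True).as_matrix()
        o=Rt@T[:3,3]+np.array(s["ee_pos"]); rot=Rt@T[:3,:3]
    if save: cv2.imwrite("pics/"+save,im)
    return dict(im=im,f=foc,cx=f["cx"],cy=f["cy"],o=o,R=rot)
def ray(c,u,v):
    d=c["R"]@np.array([(u-c["cx"])/c["f"],(v-c["cy"])/c["f"],1]); return c["o"],d/np.linalg.norm(d)
def onz(c,u,v,z):
    o,d=ray(c,u,v); return o+d*(z-o[2])/d[2]
def proj(c,p):
    q=c["R"].T@(np.array(p)-c["o"]); return q[:2]/q[2]*c["f"]+[c["cx"],c["cy"]]
def tri(c1,a,c2,b):
    o1,d1=ray(c1,*a);o2,d2=ray(c2,*b)
    t=np.linalg.lstsq(np.c_[d1,-d2],o2-o1,rcond=None)[0]
    return (o1+d1*t[0]+o2+d2*t[1])/2,np.linalg.norm(o1+d1*t[0]-o2-d2*t[1])
E
python3 - <<'E'
from h import *
import pickle
print(state())
cs={}
for n in("scene","top"):
    cs[n]=c=grab(n); print(n,c["o"],c["R"].round(3).tolist(),c["f"],c["cx"],c["cy"])
    cv2.imwrite(f"pics/{n}0.png",cv2.resize(c["im"],(800,600),interpolation=cv2.INTER_CUBIC))
pickle.dump(cs,open("cs0.pkl","wb"))
E
```

```text
pics
{'time_s': 0.0, 'qpos': array([-6.58898028e+01,  1.83521553e+01,  8.97054796e+01, -1.24073679e-03,
        7.20421543e+01, -1.14736478e+00]), 'qvel': array([-0.03145461, -0.03608023, -0.04997803, -0.0279709 , -0.06182322,
       -0.04755972]), 'effort': array([-4.87029960e-03, -4.12470424e+01, -2.31975871e+01,  7.24521093e-02,
        4.57258278e-02, -1.09463044e-04]), 'ee_pos': array([ 245.12751978, -519.59254868,  213.12138711]), 'ee_rot': array([-1.79900207e+02, -8.18785022e-04,  2.52579448e+01]), 'force': array([ 0.80118054, -1.36986177,  0.46433318]), 'torque': array([-0.02989927,  0.01308277, -0.04036613]), 'gripper_force': 0.0, 'gripper_width': 91.2285469576545}
scene [1740.68614499   50.70721566  998.75557349] [-125.343, 0.572, 87.45] 478.37865119134193 254.22326377534594 193.19762704336122
top [  83.08271299   70.58767604 1508.35044497] [-167.325, 0.188, -89.666] 414.87020621411966 256.2691160016682 194.61821051002272
```

```bash
sed -i 's/rot=np.array(f\["rotation"\])/rot=R.from_euler("xyz",f["rotation"],degrees=True).as_matrix()/' h.py
python3 - <<'E'
from h import *
import pickle
cs={}
for n in("scene","top"):
    cs[n]=c=grab(n); print(n,c["R"].round(3).tolist())
    print(onz(c,256,192,0))
pickle.dump(cs,open("cs0.pkl","wb"))
E
```

```text
scene [[0.044, 0.578, -0.815], [0.999, -0.034, 0.031], [-0.01, -0.816, -0.578]]
[326.08581018 110.15551077   0.        ]
top [[0.006, -0.976, 0.219], [-1.0, -0.005, 0.004], [-0.003, -0.219, -0.976]]
[432.30140736  78.58128397   0.        ]
```

View pics/scene0.png

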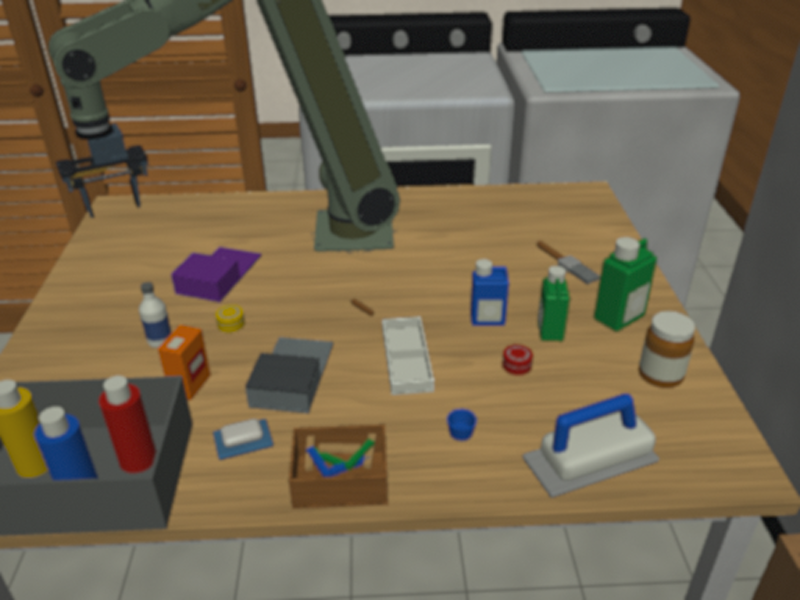

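View pics/top0.png

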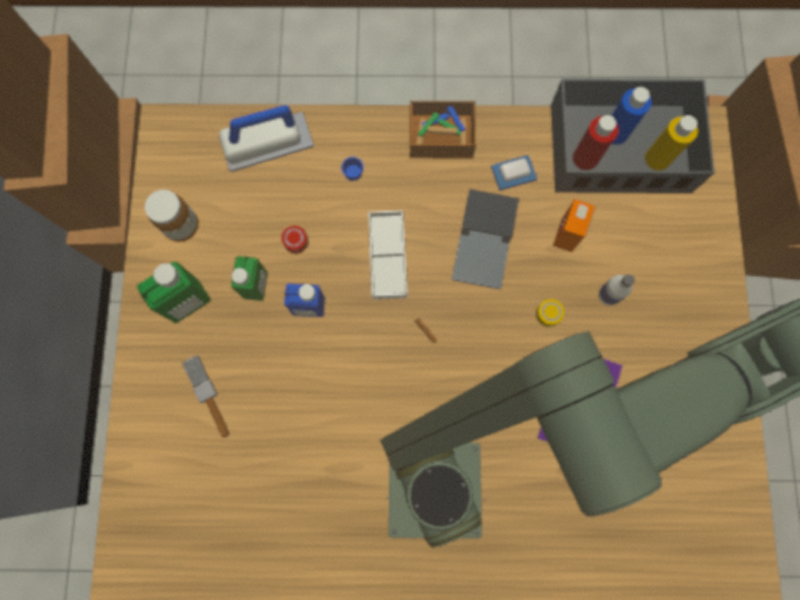

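The scene view (800x600) shows:
- Small green jug at (553,305), with the bigger look-alike at (625,285).
- Blue jug at (490,293), and a blue cup as a decoy at (461,424).
- Red tin at (517,358). The red bottle at (125,425) is a decoy.
- Carton at (185,360).
- Grey caddy at (290,375), with a purple look-alike at (215,275).
- White tray at (408,355). The white sponge at (240,432) and the iron at (598,440) are decoys.
- Yellow tin at (230,319) and white bottle at (154,318).

Top view (800x600), candidates per target:
- **Green jug:** (248,278), not the big one at (174,290).
- **Blue jug:** (305,299), not the cup at (352,168).
- **Red tin:** (294,239).
- **Carton:** (574,225).
- **Caddy:** (487,238).
- **Tray:** (388,254).

Run:
```python
from h import *
import pickle
cs=pickle.load(open("cs0.pkl","rb"))
s=0.64
# top-view seeds (800x600) and scene seeds
it=dict(green=((248,278),(553,315),(45,85)),biggreen=((174,290),(625,285),(45,85)),blue=((305,299),(490,280),(105,125)),carton=((574,225),(180,360),(5,18)),red=((294,239),(517,350),(172,8)),yellow=((550,312),(230,319),(22,34)))
def mask(im,h):
    H=cv2.cvtColor(cv2.GaussianBlur(im,(3,3),0),cv2.COLOR_BGR2HSV)
    a=(H[...,0]>=h[0])&(H[...,0]<=h[1]) if h[0]<h[1] else (H[...,0]>=h[0])|(H[...,0]<=h[1])
    return (a&(H[...,1]>(190 if h==(5,18) or h==(22,34) else 120))&(H[...,2]>40)).astype(np.uint8)
for k,(t,sc,h) in it.items():
    cc={}
    for n,seed in(("top",t),("scene",sc)):
        m=mask(cs[n]["im"],h);_,l,st,ce=cv2.connectedComponentsWithStats(m)
        d=np.hypot(*(ce-np.array(seed)*s).T); d[0]=1e9; d[st[:,4]<15]=1e9; i=d.argmin()
        cc[n]=ce[i]; print(k,n,ce[i].round(1),st[i],end=' ')
    p,e=tri(cs["top"],cc["top"],cs["scene"],cc["scene"]); print('\n   tri',p.round(),round(e,1),'top@55',onz(cs["top"],*cc["top"],60).round(), 'z17',onz(cs["top"],*cc["top"],17).round())
# hand-clicked tray / caddy corners from top (800 coords)
for name,z,pts in(("tray",30,[(370,212),(404,210),(407,296),(374,298)]),("caddydeck",8,[(461,231),(512,239),(501,287),(453,279)]),("roof",58,[(471,190),(519,196),(512,241),(462,232)])):
    print(name,[onz(cs["top"],u*s,v*s,z)[:2].round().tolist() for u,v in pts])
c=cs["top"]
big=cv2.resize(c["im"][105:205,75:400],None,fx=2.4,fy=2.4,interpolation=cv2.INTER_CUBIC);cv2.imwrite("pics/crop1.png",big)
```

```text
green top [158.7 172.9] [151 165  14  22 136] green scene [354.6 198.3] [346 179  18  39 568] 
   tri [484. 428.  73.] 0.7 top@55 [488. 431.  60.] z17 [500. 442.  17.]
biggreen top [105.3 185.7] [ 88 168  40  30 417] biggreen scene [397.6 182.2] [ 381  153   39   58 1094] 
   tri [428. 595.  96.] 23.5 top@55 [439. 621.  60.] z17 [450. 637.  17.]
blue top [190.7 190.3] [183 183  21  13 133] blue scene [313.1 185.1] [302 171  23  37 444] 
   tri [417. 304.  85.] 8.7 top@55 [423. 313.  60.] z17 [433. 320.  17.]
carton top [367.2 144.9] [357 128  23  31 342] carton scene [118.1 229.1] [102 208  32  47 747] 
   tri [ 595. -325.   69.] 3.1 top@55 [ 598. -329.   60.] z17 [ 613. -341.   17.]
red top [188.  152.4] [180 145  16  16 183] red scene [330.6 229.8] [322 221  19  19 279] 
   tri [579. 336.  22.] 0.6 top@55 [566. 328.  60.] z17 [580. 336.  17.]
yellow top [352.6 198.9] [349 195   8   8  51] yellow scene [146.9 206.5] [138 198  18  15 142] 
   tri [ 405. -274.   11.] 7.4 top@55 [ 395. -266.   60.] z17 [ 404. -276.   17.]
tray [[643.0, 152.0], [649.0, 70.0], [435.0, 62.0], [430.0, 139.0]]
caddydeck [[604.0, -69.0], [584.0, -192.0], [463.0, -162.0], [483.0, -48.0]]
roof [[689.0, -90.0], [674.0, -204.0], [562.0, -183.0], [584.0, -67.0]]
```

View pics/crop1.png

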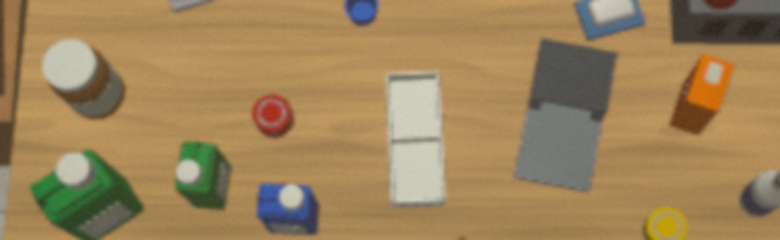

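```bash
cat >> h.py <<'E'
def go(*ps):
    "targets (x,y,z,yaw): total turn about tool z, then shift in turned tool axes, for tool pointing down"
    s=state(); p=np.array(s["ee_pos"]); y=s["ee_rot"][2]
    print('t',round(s["time_s"],1),'at',p.round(1),'rot',np.round(s["ee_rot"],1),'w',round(s["gripper_width"],1),'F',np.round(s["force"],1))
    for x in ps:
        q=np.array(x[:3],float); Y=np.radians(x[3]); d=q-p
        tz=-((x[3]-y+180)%360-180)
        print('  ->',x,'turn',round(tz,1),'shift',[round(v,1) for v in (d[0]*np.cos(Y)+d[1]*np.sin(Y), d[0]*np.sin(Y)-d[1]*np.cos(Y), -d[2])])
        p,y=q,x[3]
E
python3 - <<'E'
from h import *
f=grab_frame("wrist");print(np.array(f["tool_from_camera"]).round(2).tolist(),f["fovy"])
go((500,-120,380,80),(480,100,380,80),(530,330,250,120))
E
```

```text
[[0.0, -0.97, -0.25, 69.09], [1.0, 0.0, 0.0, 0.44], [-0.0, -0.25, 0.97, -171.29], [0.0, 0.0, 0.0, 1.0]] 69.91103097608135
t 0.2 at [ 245.2 -519.8  213.6] rot [-180.    -0.    25.3] w 91.1 F [0.6 0.4 0.6]
  -> (500, -120, 380, 80) turn -54.7 shift [np.float64(438.0), np.float64(181.5), np.float64(-166.4)]
  -> (480, 100, 380, 80) turn 0 shift [np.float64(213.2), np.float64(-57.9), np.float64(-0.0)]
  -> (530, 330, 250, 120) turn -40 shift [np.float64(174.2), np.float64(158.3), np.float64(130.0)]
```

Call:
step_arm(steps=[[0, 0, -9.2, 0, 0, -3, 1], [0, 0, -9.2, 0, 0, -3, 1], [0, 0, -9.2, 0, 0, -3, 1], [0, 0, -9.2, 0, 0, -3, 1], [0, 0, -9.2, 0, 0, -3, 1], [0, 0, -9, 0, 0, -1, 1], [0, 0, 0, 40, 14, 0, 1], [0, 0, 0, 57, 20, 0, 1]])

```text
time_s: 1.25
ee_pos: [295.4, -430.1, 229.6]
ee_rot: [180.0, 0.0, 80.1]
force: [1.3, -0.1, -0.7]
gripper_width: 91.2
gripper_force: 0.0
```

Call:
step_arm(steps=[[0, 0, 0, 57, 20, 0, 1], [0, 0, 0, 57, 20, 0, 1], [0, 0, 0, 57, 20, 0, 1], [0, 0, 0, 57, 20, 0, 1], [0, 0, 0, 57, 20, 0, 1], [0, 0, 0, 57, 20, 0, 1], [0, 0, 0, 57, 20, 0, 1], [0, 0, 0, 57, 20, 0, 1]])

```text
time_s: 2.25
ee_pos: [530.9, -6.0, 230.0]
ee_rot: [180.0, 0.0, 80.3]
force: [0.7, 0.3, -0.1]
gripper_width: 90.7
gripper_force: 0.0
```

Run:
```python
from h import *
import pickle
go()
c=grab("wrist"); pickle.dump(c,open("w1.pkl","wb"))
cv2.imwrite("pics/w1.png",cv2.resize(c["im"],(800,600),interpolation=cv2.INTER_CUBIC))
```

```text
t 2.2 at [530.9  -6.  230. ] rot [180.    0.   80.3] w 90.7 F [ 0.7  0.3 -0.1]
```

View pics/w1.png

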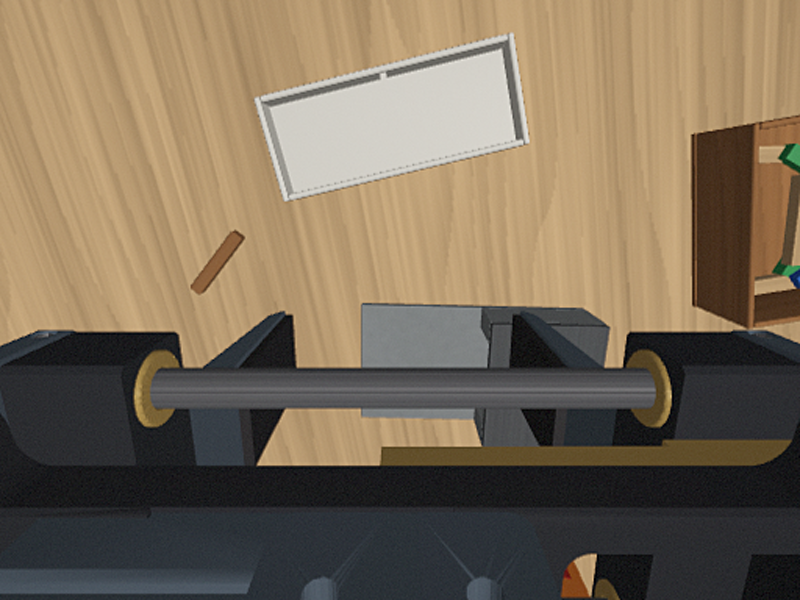

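The wrist view shows the tray rim corners at (257,98), (512,35), (527,143) and (287,200). The caddy deck's near corners are at (362,304) and (362,415), and the roof's far-left top corner is near (585,309).

Run:
```python
from h import *
import pickle
c=pickle.load(open("w1.pkl","rb")); s=.64
def P(u,v,z): return onz(c,u*s,v*s,z)[:2]
t=[P(*q,30) for q in((257,98),(512,35),(527,143),(287,200))]; print('tray',np.round(t,1).tolist())
ce,sz,a=cv2.minAreaRect(np.array(t,np.float32)); print(ce,sz,a)
m=cv2.inRange(cv2.cvtColor(c["im"],cv2.COLOR_BGR2HSV),(0,0,150),(180,40,255)); m[:, :150]=0;m[140:]=0;m[:,350:]=0
_,l,st,_=cv2.connectedComponentsWithStats(m); i=1+st[1:,4].argmax(); k=cv2.findContours((l==i).astype(np.uint8),0,1)[0][0][:,0]
h=cv2.convexHull(k)[:,0]
w=np.array([onz(c,*q,30)[:2] for q in h],np.float32); print('tray mask rect',cv2.minAreaRect(w),st[i])
print('deck nearL',P(362,304,8),'deck nearR',P(362,415,8),'roofedge',P(482,306,58),P(585,309,58),P(609,326,58))
go((580,336,230,100))
```

```text
tray [[439.2, 145.1], [645.3, 155.8], [649.0, 74.6], [444.1, 63.2]]
(544.3475952148438, 109.48464965820312) (206.36912536621094, 82.11719512939453) 2.9658496379852295
tray mask rect ((543.4230346679688, 110.45140075683594), (209.8396759033203, 83.72220611572266), 3.2740638256073) [  163    21   176   108 10748]
deck nearL [486.07707599 -43.36848931] deck nearR [ 463.53308712 -159.12948418] roofedge [591.45523767 -48.54738792] [675.91321409 -65.64795212] [694.91469633 -84.07983832]
t 2.3 at [5.343e+02 4.000e-01 2.297e+02] rot [179.8  -0.4  80.5] w 91.1 F [2.7 5.  0.9]
  -> (580, 336, 230, 100) turn -19.5 shift [np.float64(322.6), np.float64(103.3), np.float64(-0.3)]
```

Call:
step_arm(steps=[[0, 0, -9.5, 0, 0, 0, 1], [0, 0, 0, 50, -7, 0, 1], [0, 0, 0, 50, -7, 0, 1], [0, 0, 0, 50, -7, 0, 1], [0, 0, 0, 50, -7, 0, 1], [0, 0, 0, 50, -6, 0, 1], [0, 0, 0, 0, 0, 0, 1], [0, 0, 0, 0, 0, 0, 1]])

```text
time_s: 3.3
ee_pos: [497.1, 241.6, 229.7]
ee_rot: [-180.0, 0.1, 89.8]
force: [-0.0, -0.7, 0.2]
gripper_width: 91.1
gripper_force: 0.0
```

Run:
```python
from h import *
import pickle
go()
c=grab("wrist"); pickle.dump(c,open("w2.pkl","wb"));go()
cv2.imwrite("pics/w2.png",cv2.resize(c["im"],(800,600),interpolation=cv2.INTER_CUBIC))
```

```text
t 3.3 at [497.1 241.6 229.7] rot [-1.80e+02  1.00e-01  8.98e+01] w 91.1 F [-0.  -0.7  0.2]
t 3.4 at [497.2 241.2 229.8] rot [-1.80e+02  1.00e-01  8.97e+01] w 91.0 F [-0.6 -0.1  0. ]
```

View pics/w2.png

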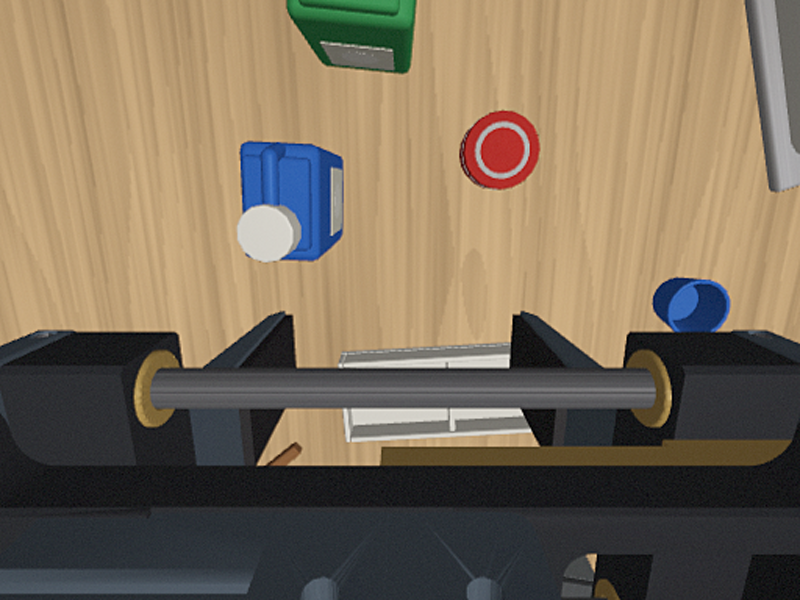

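The wrist view shows the red tin top centred at (503,149). The blue jug's cap is at (269,233), with its shoulder edge at x≈312 running from (312,145) to (312,260) and its base edge at x≈342. The small green jug is partly visible at (350,35).

Run:
```python
from h import *
import pickle
c=pickle.load(open("w2.pkl","rb")); s=.64
def P(u,v,z): return onz(c,u*s,v*s,z)[:2].round(1)
hs=cv2.cvtColor(c["im"],cv2.COLOR_BGR2HSV)
m=(((hs[...,0]<8)|(hs[...,0]>172))&(hs[...,1]>130)).astype(np.uint8); m[200:]=0
k=max(cv2.findContours(m,0,1)[0],key=cv2.contourArea)
print('red centroid',cv2.minEnclosingCircle(k)); 
print('tin top34',P(503,149,34),'edges',P(466,149,34),P(540,149,34))
print('cap150',P(269,233,150),'R',P(301,233,150),'L',P(237,233,150))
for q,z in(((242,143),112),((314,145),112),((316,260),112),((241,260),112),((342,155),0),((342,240),0),((318,261),0)): print('blue',q,z,P(*q,z))
print('tray corners', P(340,352,30),P(349,441,30))
print('cup',P(692,305,40))
go((580,336,120,100))
```

```text
red centroid ((319.0, 95.5), 26.348724365234375)
tin top34 [579.5 335.6] edges [549.4 335.7] [609.6 335.5]
cap150 [419.6 281.5] R [438.3 281.4] L [400.9 281.6]
blue (242, 143) 112 [395.2 334.5]
blue (314, 145) 112 [441.1 333.1]
blue (316, 260) 112 [438.4 258.6]
blue (241, 260) 112 [387.3 258.8]
blue (342, 155) 0 [443.8 333.3]
blue (342, 240) 0 [440.9 257.3]
blue (318, 261) 0 [417.4 237.5]
tray corners [439.4 157.4] [444.5  63.9]
cup [750.9 204.6]
t 3.4 at [497.2 241.2 229.8] rot [-1.80e+02  1.00e-01  8.97e+01] w 91.0 F [-0.6 -0.1  0. ]
  -> (580, 336, 120, 100) turn -10.3 shift [np.float64(79.0), np.float64(98.0), np.float64(109.8)]
```

Call:
step_arm(steps=[[0, 0, 0, 31.5, 27.5, 0, 1], [0, 0, 0, 31.5, 27.5, 0, 1], [0, 0, 0, 31.5, 27.5, 0, 1], [0, 0, 0, 0, 0, 45, 1], [0, 0, 0, 0, 0, 45, 1], [0, 0, 0, 0, 0, 45, 1], [0, 0, 0, 0, 0, 40, 1], [0, 0, 0, 0, 0, 0, 1]])

```text
time_s: 4.35
ee_pos: [578.4, 333.5, 51.7]
ee_rot: [-179.6, 0.2, 89.6]
force: [-0.4, -0.6, 1.0]
gripper_width: 90.9
gripper_force: 0.0
```

Call:
step_arm(steps=[[0, 0, 0, 2, 1, 20, 1], [0, 0, 0, 0, 0, 25, 1], [0, 0, 0, 0, 0, 0, 1], [0, 0, 0, 0, 0, 0, 0.5], [0, 0, 0, 0, 0, 0, 0.5], [0, 0, 0, 0, 0, 0, 0.5], [0, 0, 0, 0, 0, 0, 0.5], [0, 0, 0, 0, 0, 0, 0.5]], force=25)

```text
time_s: 5.35
ee_pos: [581.2, 338.6, 10.8]
ee_rot: [180.0, -0.0, 89.8]
force: [-2.3, -0.3, 6.1]
gripper_width: 61.7
gripper_force: 25.0
```

Run:
```python
from h import *
C=np.array([580.5,-122]);a=np.radians(-11)
p=C+np.array([np.cos(a),np.sin(a)])*-60
print(p);go((579,336,120,79),(p[0],p[1],140,79),(p[0],p[1],20,79))
```

```text
[ 521.60236899 -110.55146028]
t 5.3 at [581.2 338.6  10.8] rot [180.   -0.   89.8] w 61.7 F [-2.3 -0.3  6.1]
  -> (579, 336, 120, 79) turn 10.8 shift [np.float64(-3.0), np.float64(-1.6), np.float64(-109.2)]
  -> (np.float64(521.6023689931402), np.float64(-110.55146027740732), 140, 79) turn 0 shift [np.float64(-449.3), np.float64(28.9), np.float64(-20.0)]
  -> (np.float64(521.6023689931402), np.float64(-110.55146027740732), 20, 79) turn 0 shift [np.float64(0.0), np.float64(0.0), np.float64(120.0)]
```

Call:
step_arm(steps=[[0, 0, 0, 0, 0, -25, 0.5], [0, 0, 0, 0, 0, -35, 0.5], [0, 0, 5.4, 0, 0, -35, 0.5], [0, 0, 5.4, 0, 0, -30, 0.5], [0, 0, 0, -35, 3, 0, 0.5], [0, 0, 0, -45, 3, 0, 0.5], [0, 0, 0, -50, 3, 0, 0.5], [0, 0, 0, -50, 3, 0, 0.5]])

```text
time_s: 6.35
ee_pos: [558.1, 157.9, 134.5]
ee_rot: [180.0, 0.0, 79.0]
force: [0.5, 0.6, -0.5]
gripper_width: 61.7
gripper_force: 25.0
```

Call:
step_arm(steps=[[0, 0, 0, -50, 3, 0, 0.5], [0, 0, 0, -50, 3, 0, 0.5], [0, 0, 0, -50, 3, 0, 0.5], [0, 0, 0, -50, 3, 0, 0.5], [0, 0, 0, -40, 3, 0, 0.5], [0, 0, 0, -25, 2, 0, 0.5], [0, 0, 0, 0, 0, 0, 0.5], [0, 0, 0, 0, 0, 0, 0.5]])

```text
time_s: 7.35
ee_pos: [524.3, -103.3, 134.7]
ee_rot: [-180.0, -0.0, 79.0]
force: [0.2, 0.6, -0.3]
gripper_width: 61.6
gripper_force: 25.0
```

Run:
```python
from h import *
import pickle
go((521.6,-110.5,20,79))
c=grab("top"); pickle.dump(c,open("t2.pkl","wb"))
w=grab("wrist");s=grab("scene")
im=np.hstack([cv2.resize(c["im"][110:200,270:420],(400,240),interpolation=2),cv2.resize(s["im"][190:280,120:270],(400,240),interpolation=2)])
im=np.vstack([im,cv2.resize(w["im"],(800,360))[:300]])
cv2.imwrite("pics/m3.png",im)
```

```text
t 7.3 at [ 524.3 -103.3  134.7] rot [-180.   -0.   79.] w 61.6 F [ 0.2  0.6 -0.3]
  -> (521.6, -110.5, 20, 79) turn -0.0 shift [np.float64(-7.5), np.float64(-1.3), np.float64(114.7)]
```

View pics/m3.png

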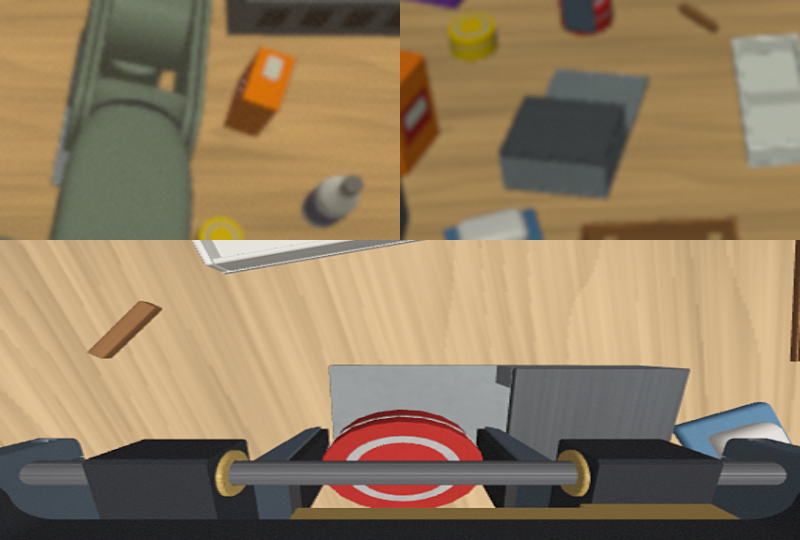

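In the composite, the wrist view shows the tin held in the fingers above the deck. The deck's near-left corner is at (330,366), and the roof's left top edge runs from (513,367) to (688,370).

Run:
```python
from h import *
c=grab("wrist");cv2.imwrite("pics/w3.png",c["im"])
f=lambda u,v,z:onz(c,u*.64,(v-240)/.9375,z)[:2].round(1)
nl=f(330,366,8);fr=f(513,367,58);fa=f(688,370,58);print(nl,fr,fa, 'yaw roof',np.degrees(np.arctan2(*(fa-fr)[::-1])))
for C,y in(((580.3,-121.8),-11),):
    a=np.radians(y);M=np.array([[np.cos(a),np.sin(a)],[-np.sin(a),np.cos(a)]])
    for p in(nl,fr,fa): print(M@(p-C))
go()
```

```text
[485.7 -44.6] [596.6 -63.7] [694.4 -85.5] yaw roof -12.566020810335683
[-107.592386    57.7310876]
[ 4.91452046 60.14272598]
[105.0772951   57.40437313]
t 7.5 at [ 524.5 -103.   134.9] rot [180.  -0.  79.] w 61.5 F [ 0.2 -0.1 -0.7]
```

Call:
step_arm(steps=[[0, 0, 0.5, -6, 2, 0, 0.5], [0, 0, 0, 0, 0, 35, 0.5], [0, 0, 0, 0, 0, 35, 0.5], [0, 0, 0, 0, 0, 25, 0.5], [0, 0, 0, 0, 0, 13, 0.5], [0, 0, 0, 0, 0, 6, 0.5], [0, 0, 0, 0, 0, 0, 0.5], [0, 0, 0, 0, 0, 0, 0.5]])

```text
time_s: 8.55
ee_pos: [525.9, -110.3, 21.8]
ee_rot: [179.9, 0.0, 78.5]
force: [-0.3, 0.4, -0.5]
gripper_width: 61.2
gripper_force: 25.0
```

Call:
step_arm(steps=[[0, 0, 0, 0, 0, 3, 0.5], [0, 0, 0, 0, 0, 0, 0.5], [0, 0, 0, 0, 0, 0, 0.5], [0, 0, 0, 0, 0, 0, 0.78], [0, 0, 0, 0, 0, 0, 0.78], [0, 0, 0, 0, 0, 0, 0.78], [0, 0, 0, 0, 0, -20, 0.78], [0, 0, 0, 0, 0, -20, 0.78]])

```text
time_s: 9.55
ee_pos: [524.7, -110.1, 58.0]
ee_rot: [-179.9, 0.0, 78.5]
force: [0.2, -0.1, 0.3]
gripper_width: 71.1
gripper_force: 0.0
```

Call:
step_arm(steps=[[0, 0, 0, 0, 0, -15, 0.6], [0, 0, 0, -2, -30, 0, 0.3], [0, 0, 0, 0, -30, 0, 0], [0, 0, 0, 0, 0, 0, 0], [0, 0, 0, 0, 0, 20, 0], [0, 0, 0, 0, 0, 20, 0], [0, 0, 0, 0, 0, 10, 0], [0, 0, 0, 0, 0, 0, 0]])

```text
time_s: 10.55
ee_pos: [466.3, -100.2, 22.5]
ee_rot: [-180.0, 0.0, 78.5]
force: [-0.2, -0.4, 0.3]
gripper_width: 0.5
gripper_force: 0.0
```

Run:
```python
from h import *
go()
c=grab("wrist");s=grab("scene")
cv2.imwrite("pics/m4.png",np.hstack([cv2.resize(c["im"],(400,300)),cv2.resize(s["im"][190:280,140:260],(400,300),interpolation=2)]))
p=np.array(state()["ee_pos"])[:2]-[579,-123];a=np.radians(-11.5);print('caddy frame',p@[np.cos(a),np.sin(a)],p@[-np.sin(a),np.cos(a)])
```

```text
t 10.6 at [ 466.3 -100.2   22.5] rot [-180.     0.    78.5] w 0.5 F [-0.2 -0.4  0.3]
caddy frame -114.52925200908624 -0.12912959102174681
```

View pics/m4.png

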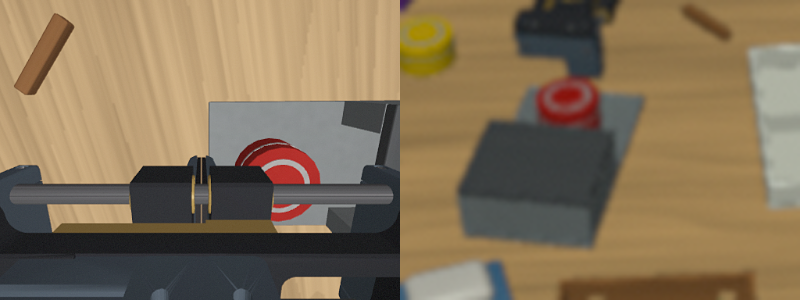

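The tin stands on the deck at (278,180) in the left view, centred in front of the bay, with the shut fingers behind it. Next I push it in.

Call:
step_arm(steps=[[0, 0, 0, 0, 10, 0, 0], [0, 0, 0, 0, 12, 0, 0], [0, 0, 0, 0, 12, 0, 0], [0, 0, 0, 0, 12, 0, 0], [0, 0, 0, 0, 12, 0, 0], [0, 0, 0, 0, 12, 0, 0], [0, 0, 0, 0, 10, 0, 0], [0, 0, 0, 0, 0, 0, 0]])

```text
time_s: 11.65
ee_pos: [545.6, -116.4, 22.9]
ee_rot: [179.9, 0.0, 78.5]
force: [-0.4, 0.2, -0.1]
gripper_width: 0.3
gripper_force: 0.0
```

Run:
```python
from h import *
go()
c=grab("wrist")
cv2.imwrite("pics/m5.png",cv2.resize(c["im"][100:300],(800,312)))
p=np.array(state()["ee_pos"])[:2]-[579,-123];a=np.radians(-11.5);print('caddy frame',p@[np.cos(a),np.sin(a)],p@[-np.sin(a),np.cos(a)])
```

```text
t 11.7 at [ 545.6 -116.4   22.9] rot [179.9   0.   78.5] w 0.3 F [-0.4  0.2 -0.1]
caddy frame -34.79695556216466 -0.1966234765918825
```

View pics/m5.png

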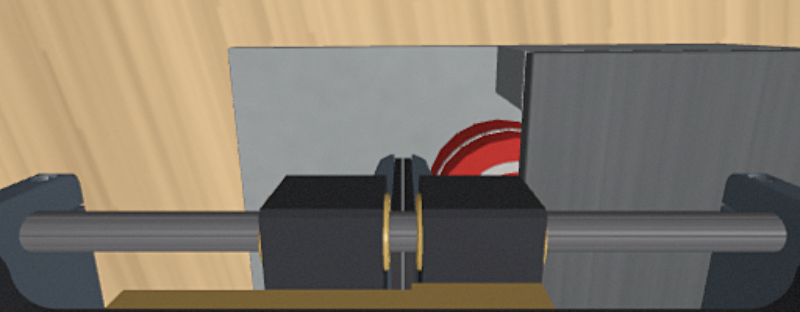

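The tin is entering the bay at (480,150), in contact with or just ahead of the finger at (427,160). The roof edge is at x≈522. I keep pushing.

Call:
step_arm(steps=[[0, 0, 0, 0, 9, 0, 0], [0, 0, 0, 0, 9, 0, 0], [0, 0, 0, 0, 6, 0, 0], [0, 0, 0, 0, 3, 0, 0], [0, 0, 0, 0, 0, 0, 0], [0, 0, 0, 0, 0, 0, 0], [0, 0, 0, 0, 0, 0, 0], [0, 0, 0, 0, 0, 0, 0]])

```text
time_s: 12.7
ee_pos: [570.8, -121.6, 23.0]
ee_rot: [180.0, 0.0, 78.5]
force: [-0.6, -0.3, -0.4]
gripper_width: 1.1
gripper_force: 0.0
```

Run:
```python
from h import *
go()
c=grab("wrist");s=grab("scene")
cv2.imwrite("pics/m6.png",cv2.resize(c["im"][100:240,200:400],(800,560),interpolation=2))
p=np.array(state()["ee_pos"])[:2]-[579,-123];a=np.radians(-11.5);print('caddy frame',p@[np.cos(a),np.sin(a)],p@[-np.sin(a),np.cos(a)])
```

```text
t 12.7 at [ 570.8 -121.6   23. ] rot [180.    0.   78.5] w 1.1 F [-0.6 -0.3 -0.4]
caddy frame -8.334458396588351 -0.21016807228291243
```

View pics/m6.png

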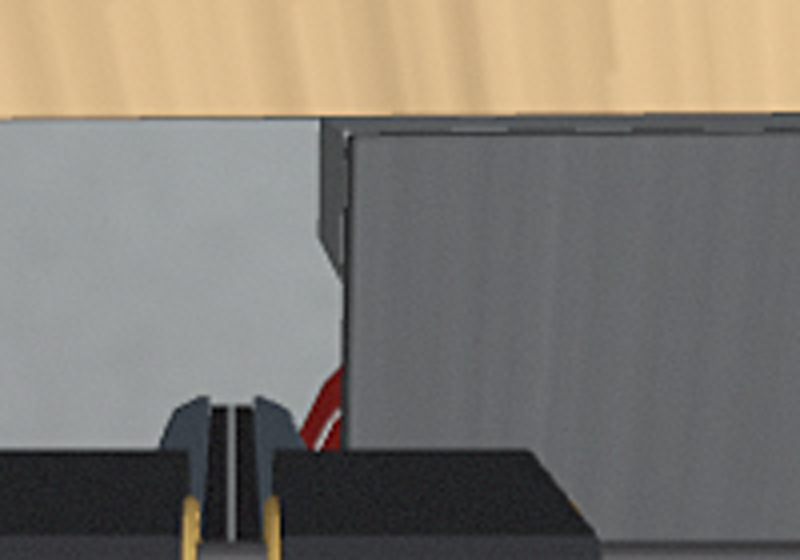

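The tin's rear edge at (310,430) is still slightly outside the roof edge at x≈345. I push a few mm more and watch the force.

Call:
step_arm(steps=[[0, 0, 0, 0, 2, 0, 0], [0, 0, 0, 0, 0, 0, 0], [0, 0, 0, 0, 2, 0, 0], [0, 0, 0, 0, 0, 0, 0], [0, 0, 0, 0, 1, 0, 0], [0, 0, 0, 0, 0, 0, 0], [0, 0, 0, 0, 0, 0, 0], [0, 0, 0, 0, 0, 0, 0]])

```text
time_s: 13.8
ee_pos: [573.9, -122.2, 22.8]
ee_rot: [-179.8, 0.0, 78.5]
force: [-5.4, 1.4, 4.4]
gripper_width: 0.6
gripper_force: 3.1
```

Call:
step_arm(steps=[[0, 0, 0, 0, -15, 0, 0], [0, 0, 0, 0, -25, 0, 0], [0, 0, 0, 0, -20, 0, 0], [0, 0, -5.5, 0, 0, -45, 0.5], [0, 0, -6, 0, 0, -55, 1], [0, 0, 0, 0, 0, -55, 1], [0, 0, 0, 0, 0, -52, 1], [0, 0, 0, 0, 0, 0, 1]])

```text
time_s: 14.8
ee_pos: [519.4, -111.1, 234.6]
ee_rot: [179.3, 0.2, 89.9]
force: [0.1, -0.5, -0.4]
gripper_width: 47.8
gripper_force: 0.0
```

Run:
```python
from h import *
import pickle
go((490,330,230,90))
c=grab("wrist");s=grab("scene");pickle.dump(c,open("w7.pkl","wb"))
cv2.imwrite("pics/m7.png",np.hstack([cv2.resize(c["im"],(400,300)),cv2.resize(s["im"][190:280,140:260],(400,300),interpolation=2)]))
```

```text
t 14.8 at [ 519.4 -111.1  234.6] rot [179.3   0.2  89.9] w 47.8 F [ 0.1 -0.5 -0.4]
  -> (490, 330, 230, 90) turn -0.1 shift [np.float64(441.1), np.float64(-29.4), np.float64(4.6)]
```

View pics/m7.png

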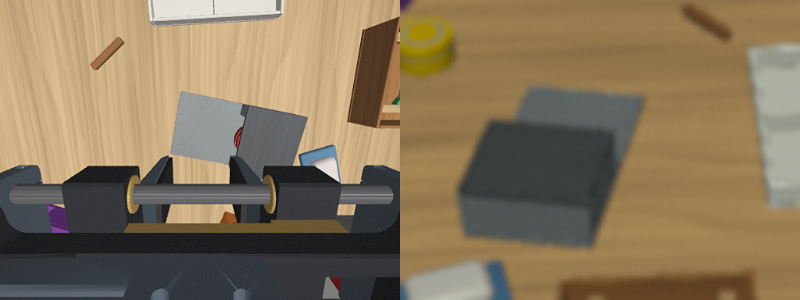

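The tin is mostly under the roof, with only its rear arc visible at (238,137). I now compute its position and carry on.

Run:
```python
from h import *
import pickle
c=pickle.load(open("w7.pkl","rb"));s=1.28
f=lambda u,v,z:onz(c,u,v,z)[:2].round(1)
nl,fr,fa,nr=f(182*s,93*s,8),f(249*s,107*s,58),f(307*s,117*s,58),f(172*s,152*s,8)
print(nl,nr,fr,fa)
hs=cv2.cvtColor(c["im"],cv2.COLOR_BGR2HSV);m=((hs[...,0]<8)|(hs[...,0]>172))&(hs[...,1]>130);m[:,:280]=0;m[:,330:]=0;m[:150]=0;m[200:]=0
v,u=np.nonzero(m);i=u.argmin();print('leftmost',u[i],v[i],'rows',v.min(),v.max())
a=np.radians(-11.5);B=np.array([[np.cos(a),np.sin(a)],[-np.sin(a),np.cos(a)]])
for p in(nl,nr,fr,fa,f(u.min(),v[u==u.min()].mean(),42),f(u.min(),v[u==u.min()].mean(),8)): print((B@(p-[579,-123])).round(1))
```

```text
[487.9 -46.9] [ 466.2 -157.3] [598.5 -68.1] [694.1 -84.3]
leftmost 300 174 rows 162 190
[-104.4   56.4]
[-103.7  -56.1]
[ 8.2 57.7]
[105.1  60.9]
[ 1.3 -2.5]
[ 8.7 -9.1]
```

Call:
step_arm(steps=[[0, 0, 0, 40, -3, 0, 1], [0, 0, 0, 55, -4, 0, 1], [0, 0, 0, 58, -4, 0, 1], [0, 0, 0, 58, -4, 0, 1], [0, 0, 0, 58, -4, 0, 1], [0, 0, 0, 58, -4, 0, 1], [0, 0, 0, 58, -4, 0, 1], [0, 0, 0, 55, -3, 0, 1]])

```text
time_s: 15.9
ee_pos: [486.0, 330.9, 227.4]
ee_rot: [-179.8, 0.1, 90.0]
force: [1.3, 0.3, -0.5]
gripper_width: 91.0
gripper_force: 0.0
```

Call:
step_arm(steps=[[0, 0, 0, 0, 0, 0, 1], [0, 0, 0, 0, 0, 0, 1], [0, 0, 0, 0, 0, 0, 1], [0, 0, 0, 0, 0, 0, 1], [0, 0, 0, 0, 0, 0, 1], [0, 0, 0, 0, 0, 0, 1], [0, 0, 0, 0, 0, 0, 1], [0, 0, 0, 0, 0, 0, 1]])

```text
time_s: 16.9
ee_pos: [487.2, 329.5, 229.9]
ee_rot: [180.0, 0.0, 90.0]
force: [0.4, 0.2, -0.1]
gripper_width: 91.3
gripper_force: 0.0
```

Run:
```python
from h import *
import pickle
go()
c=grab("wrist");pickle.dump(c,open("w8.pkl","wb"))
cv2.imwrite("pics/m8.png",cv2.resize(c["im"][:225],(800,352),interpolation=2))
```

```text
t 16.9 at [487.2 329.5 229.9] rot [180.   0.  90.] w 91.3 F [ 0.4  0.2 -0.1]
```

View pics/m8.png

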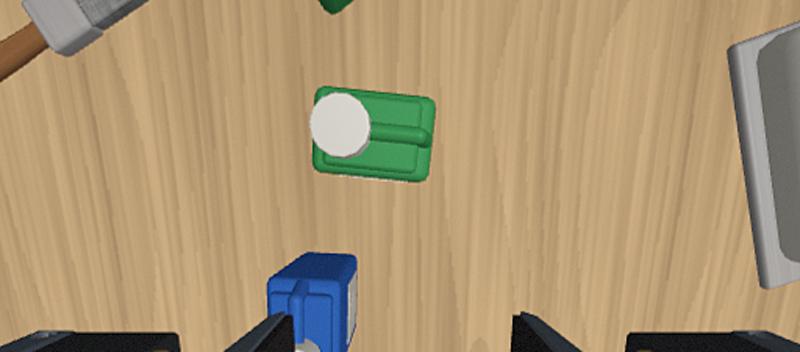

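The green jug is seen almost from directly above. Its shoulder outline corners are at (315,87), (435,98), (430,182) and (313,175), with the cap at (340,125) and the loop to the right.

Run:
```python
from h import *
import pickle
c=pickle.load(open("w8.pkl","rb"));s=.64
hs=cv2.cvtColor(c["im"],cv2.COLOR_BGR2HSV);m=((hs[...,0]>40)&(hs[...,0]<90)&(hs[...,1]>120)).astype(np.uint8);m[:45]=0
k=max(cv2.findContours(m,0,1)[0],key=cv2.contourArea)
w=np.array([onz(c,*q[0],112)[:2] for q in cv2.convexHull(k)],np.float32);print('rect@112',cv2.minAreaRect(w))
w=np.array([onz(c,*q[0],100)[:2] for q in cv2.convexHull(k)],np.float32);print('rect@100',cv2.minAreaRect(w))
print('cap',onz(c,340*s,125*s,150),'camera',c["o"])
print([onz(c,u*s,v*s,112)[:2].round(1).tolist() for u,v in((315,87),(435,98),(430,182),(313,175))])
print('blue top',[onz(c,u*s,v*s,112)[:2].round(1).tolist() for u,v in((269,280),(335,278))],[onz(c,u*s,v*s,0)[:2].round(1).tolist() for u,v in((308,253),(356,255))])
```

```text
rect@112 ((468.1007385253906, 427.38848876953125), (51.10161590576172, 75.05171203613281), 84.38664245605469)
rect@100 ((467.3077392578125, 428.5922546386719), (53.221824645996094, 78.16560363769531), 84.38667297363281)
cap [453.2003057 428.4235555 150.       ] camera [487.21418403 398.37456372 401.2267135 ]
[[433.3, 455.1], [507.9, 448.8], [505.6, 398.0], [429.4, 402.4]]
blue top [[395.4, 332.4], [441.0, 333.8]] [[398.6, 332.9], [443.9, 331.0]]
```

Call:
step_arm(steps=[[0, 0, -10.5, 0, 0, 0, 1], [0, 0, -10.5, 0, 0, 0, 1], [0, 0, -10.5, 0, 0, 0, 1], [0, 0, -10.5, 0, 0, 0, 1], [0, 0, -10.5, 0, 0, 0, 1], [0, 0, -10.5, 0, 0, 0, 1], [0, 0, -10.5, 0, 0, 0, 1], [0, 0, -10.5, 0, 0, 0, 1]])

```text
time_s: 17.95
ee_pos: [487.2, 329.6, 229.9]
ee_rot: [-180.0, 0.0, 174.3]
force: [0.1, 0.2, -0.9]
gripper_width: 91.2
gripper_force: 0.0
```

Call:
step_arm(steps=[[0, 0, 0, 7, 24, 0, 1], [0, 0, 0, 7, 24, 0, 1], [0, 0, 0, 7, 24, 0, 1], [0, 0, 0, 7, 23, 0, 1], [0, 0, 0, 0, 0, 25, 1], [0, 0, 0, 0, 0, 25, 1], [0, 0, 0, 0, 0, 0, 1], [0, 0, 0, 0, 0, 0, 1]])

```text
time_s: 18.95
ee_pos: [469.7, 427.8, 180.8]
ee_rot: [179.9, 0.1, 174.0]
force: [-0.3, 0.6, -0.6]
gripper_width: 91.1
gripper_force: 0.0
```

Run:
```python
from h import *
go((468.3,427,79,174.4))
```

```text
t 18.9 at [469.7 427.8 180.8] rot [1.799e+02 1.000e-01 1.740e+02] w 91.1 F [-0.3  0.6 -0.6]
  -> (468.3, 427, 79, 174.4) turn -0.4 shift [np.float64(1.3), np.float64(-0.9), np.float64(101.8)]
```

Call:
step_arm(steps=[[0, 0, -0.4, 1.3, -0.9, 25, 1], [0, 0, 0, 0, 0, 30, 1], [0, 0, 0, 0, 0, 30, 1], [0, 0, 0, 0, 0, 16, 1], [0, 0, 0, 0, 0, 0, 0.5], [0, 0, 0, 0, 0, 0, 0.5], [0, 0, 0, 0, 0, 0, 0.4], [0, 0, 0, 0, 0, 0, 0.4]], force=25)

```text
time_s: 19.95
ee_pos: [468.4, 426.5, 79.8]
ee_rot: [179.9, 0.1, 174.4]
force: [-0.6, 1.1, 2.1]
gripper_width: 54.0
gripper_force: 1.4
```

Call:
step_arm(steps=[[0, 0, 0, 0, 0, 0, 0.4], [0, 0, 0, 0, 0, 0, 0.4], [0, 0, 0, 0, 0, 0, 0.4], [0, 0, 0, 0, 0, -10, 0.4], [0, 0, 0, 0, 0, -30, 0.4], [0, 0, 0, 0, 0, -45, 0.4], [0, 0, 0, 0, 0, -45, 0.4], [0, 0, 0, 0, 0, -40, 0.4]])

```text
time_s: 20.95
ee_pos: [467.4, 425.3, 249.5]
ee_rot: [-179.9, -0.1, 174.3]
force: [-0.2, 1.4, -4.6]
gripper_width: 51.9
gripper_force: 24.9
```

Run:
```python
from h import *
go((528,-112.6,240,168.5),(528,-112.6,87.5,168.5))
```

```text
t 20.9 at [467.4 425.3 249.5] rot [-1.799e+02 -1.000e-01  1.743e+02] w 51.9 F [-0.2  1.4 -4.6]
  -> (528, -112.6, 240, 168.5) turn 5.8 shift [np.float64(-166.6), np.float64(-515.0), np.float64(9.5)]
  -> (528, -112.6, 87.5, 168.5) turn -0.0 shift [np.float64(0.0), np.float64(0.0), np.float64(152.5)]
```

Call:
step_arm(steps=[[0, 0, 5.8, -6, -18, 0, 0.4], [0, 0, 0, -12, -36, 0, 0.4], [0, 0, 0, -14.6, -45, 0, 0.4], [0, 0, 0, -14.6, -45, 0, 0.4], [0, 0, 0, -14.6, -45, 0, 0.4], [0, 0, 0, -14.6, -45, 0, 0.4], [0, 0, 0, -14.6, -45, 0, 0.4], [0, 0, 0, -14.6, -45, 0, 0.4]])

```text
time_s: 21.95
ee_pos: [508.0, 86.0, 248.0]
ee_rot: [-179.9, -0.2, 168.6]
force: [1.2, 0.1, -4.0]
gripper_width: 52.0
gripper_force: 25.0
```

Call:
step_arm(steps=[[0, 0, 0, -14.6, -45, 0, 0.4], [0, 0, 0, -14.6, -45, 0, 0.4], [0, 0, 0, -14.6, -45, 0, 0.4], [0, 0, 0, -12, -36, 0, 0.4], [0, 0, 0, -6, -18, 0, 0.4], [0, 0, 0, 0, 0, 20, 0.4], [0, 0, 0, 0, 0, 30, 0.4], [0, 0, 0, 0, 0, 0, 0.4]])

```text
time_s: 22.95
ee_pos: [529.8, -108.6, 196.3]
ee_rot: [180.0, -0.4, 168.6]
force: [-0.0, -0.2, -4.6]
gripper_width: 52.2
gripper_force: 25.0
```

Run:
```python
from h import *
go((528,-112.6,87.5,168.5))
```

```text
t 22.9 at [ 529.8 -108.6  196.3] rot [180.   -0.4 168.6] w 52.2 F [-0.  -0.2 -4.6]
  -> (528, -112.6, 87.5, 168.5) turn 0.1 shift [np.float64(0.9), np.float64(-4.3), np.float64(108.8)]
```

Call:
step_arm(steps=[[0, 0, 0, 1, -4, 25, 0.4], [0, 0, 0, 0, 0, 30, 0.4], [0, 0, 0, 0, 0, 25, 0.4], [0, 0, 0, 0, 0, 14, 0.4], [0, 0, 0, 0, 0, 8, 0.4], [0, 0, 0, 0, 0, 4, 0.4], [0, 0, 0, 0, 0, 0, 0.4], [0, 0, 0, 0, 0, 0, 0.4]])

```text
time_s: 23.95
ee_pos: [530.9, -113.4, 93.6]
ee_rot: [-180.0, 0.1, 168.6]
force: [0.4, -0.2, -4.4]
gripper_width: 52.1
gripper_force: 25.0
```

Call:
step_arm(steps=[[0, 0, 0, 3, 0, 2, 0.4], [0, 0, 0, 0, 0, 2, 0.4], [0, 0, 0, 0, 0, 2, 0.4], [0, 0, 0, 0, 0, 0.5, 0.4], [0, 0, 0, 0, 0, 0, 0.4], [0, 0, 0, 0, 0, 0, 0.4], [0, 0, 0, 0, 0, 0, 0.4], [0, 0, 0, 0, 0, 0, 0.4]])

```text
time_s: 24.95
ee_pos: [527.4, -112.5, 87.6]
ee_rot: [180.0, 0.0, 168.6]
force: [-3.2, 1.5, 5.2]
gripper_width: 51.9
gripper_force: 25.0
```

Call:
step_arm(steps=[[0, 0, 0, 0, 0, 0, 0.5], [0, 0, 0, 0, 0, 0, 0.8], [0, 0, 0, 0, 0, 0, 1], [0, 0, 0, 0, 0, 0, 1], [0, 0, 0, 0, 0, -20, 1], [0, 0, 0, 0, 0, -45, 1], [0, 0, 0, 0, 0, -50, 1], [0, 0, 0, 0, 0, -40, 1]])

```text
time_s: 25.95
ee_pos: [527.8, -112.8, 243.5]
ee_rot: [-180.0, 0.1, 168.6]
force: [0.1, 0.3, 0.4]
gripper_width: 91.0
gripper_force: 0.0
```

Run:
```python
from h import *
import pickle
go((417,235,240,88))
s=grab("scene");t=grab("top")
cv2.imwrite("pics/m9.png",np.hstack([cv2.resize(s["im"][160:280,120:280],(400,300),interpolation=2),cv2.resize(t["im"][110:230,270:430],(400,300),interpolation=2)]))
```

```text
t 25.9 at [ 527.8 -112.8  243.5] rot [-1.800e+02  1.000e-01  1.686e+02] w 91.0 F [0.1 0.3 0.4]
  -> (417, 235, 240, 88) turn 80.6 shift [np.float64(343.7), np.float64(-122.9), np.float64(3.5)]
```

View pics/m9.png

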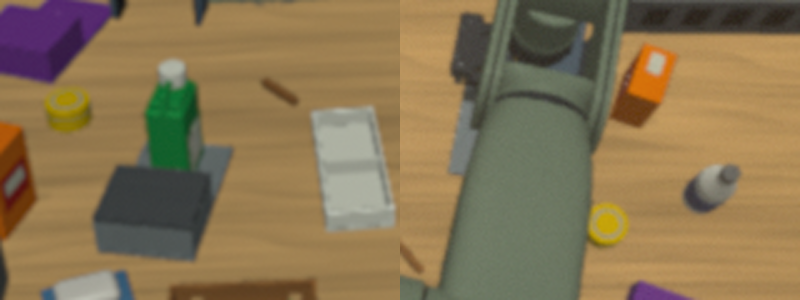

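The green jug stands upright on the deck at (172,120) in the left view. Next is the blue jug.

Call:
step_arm(steps=[[0, 0, 10.1, 0, 0, 0, 1], [0, 0, 10.1, 0, 0, 0, 1], [0, 0, 10.1, 0, 0, 0, 1], [0, 0, 10.1, 0, 0, 0, 1], [0, 0, 10.1, 0, 0, 0, 1], [0, 0, 10.1, 0, 0, 0, 1], [0, 0, 10.1, 0, 0, 0, 1], [0, 0, 9.9, 0, 0, 0, 1]])

```text
time_s: 27.05
ee_pos: [527.1, -112.6, 240.2]
ee_rot: [-179.9, -0.0, 87.6]
force: [-0.0, -0.0, 0.1]
gripper_width: 91.1
gripper_force: 0.0
```

Call:
step_arm(steps=[[0, 0, 0, 35, -12, 0, 1], [0, 0, 0, 57, -20, 0, 1], [0, 0, 0, 57, -20, 0, 1], [0, 0, 0, 57, -20, 0, 1], [0, 0, 0, 57, -21, 0, 1], [0, 0, 0, 50, -18, 0, 1], [0, 0, 0, 30, -11, 0, 1], [0, 0, 0, 0, 0, 0, 1]])

```text
time_s: 28.05
ee_pos: [416.8, 235.9, 240.4]
ee_rot: [-179.9, 0.0, 88.2]
force: [-0.3, -0.9, 0.3]
gripper_width: 91.2
gripper_force: 0.0
```

Call:
step_arm(steps=[[0, 0, 0, 0, 0, 0, 1], [0, 0, 0, 0, 0, 0, 1], [0, 0, 0, 0, 0, 0, 1], [0, 0, 0, 0, 0, 0, 1], [0, 0, 0, 0, 0, 0, 1], [0, 0, 0, 0, 0, 0, 1], [0, 0, 0, 0, 0, 0, 1], [0, 0, 0, 0, 0, 0, 1]])

```text
time_s: 29.05
ee_pos: [417.8, 234.5, 241.4]
ee_rot: [180.0, 0.0, 88.0]
force: [0.3, 0.5, 0.2]
gripper_width: 91.1
gripper_force: 0.0
```

Run:
```python
from h import *
import pickle
c=grab("wrist");pickle.dump(c,open("w10.pkl","wb"))
hs=cv2.cvtColor(c["im"],cv2.COLOR_BGR2HSV);m=((hs[...,0]>100)&(hs[...,0]<130)&(hs[...,1]>130)).astype(np.uint8);m[205:]=0
for k in cv2.findContours(m,0,1)[0]:
    if cv2.contourArea(k)<300: continue
    b=cv2.boundingRect(k);w=np.array([onz(c,*q[0],112)[:2] for q in cv2.convexHull(k)],np.float32);print(b,'rect@112',np.round(cv2.boxPoints(cv2.minAreaRect(w)),1).tolist(),cv2.minAreaRect(w))
m=cv2.inRange(hs,(0,0,170),(180,40,255));m[205:]=0
for k in cv2.findContours(m,0,1)[0]:
    if cv2.contourArea(k)>300:
        (u,v),r=cv2.minEnclosingCircle(k);print('white',u,v,r,onz(c,u,v,150).round(1), cv2.contourArea(k)/(np.pi*r*r))
go((417,296,79,88))
```

```text
(467, 165, 45, 37) rect@112 [[652.5, 200.89999389648438], [705.7000122070312, 199.0], [707.0999755859375, 240.8000030517578], [653.9000244140625, 242.60000610351562]] ((679.8043212890625, 220.84469604492188), (41.760284423828125, 53.209861755371094), 87.9964599609375)
(231, 85, 49, 73) rect@112 [[390.20001220703125, 261.20001220703125], [441.1000061035156, 258.70001220703125], [444.70001220703125, 333.5], [393.79998779296875, 336.0]] ((417.4525146484375, 297.3890686035156), (74.88695526123047, 50.98517990112305), 87.20992279052734)
white 254.5 140.0 17.670696258544922 [416.8 281.5 150. ] 0.9174561432314687
t 29.1 at [417.8 234.5 241.4] rot [180.   0.  88.] w 91.4 F [-0.7  0.5  0.8]
  -> (417, 296, 79, 88) turn -0.0 shift [np.float64(61.4), np.float64(-2.9), np.float64(162.4)]
```

Call:
step_arm(steps=[[0, 0, 0.8, 20, -1.4, 0, 1], [0, 0, 0, 25, -1.2, 0, 1], [0, 0, 0, 18, -1, 0, 1], [0, 0, 0, 0, 0, 25, 1], [0, 0, 0, 0, 0, 30, 1], [0, 0, 0, 0, 0, 15, 1], [0, 0, 0, 0, 0, 0, 1], [0, 0, 0, 0, 0, 0, 1]])

```text
time_s: 30.1
ee_pos: [417.8, 298.0, 172.4]
ee_rot: [179.9, -0.1, 87.2]
force: [-0.0, 0.2, 0.3]
gripper_width: 91.2
gripper_force: 0.0
```

Run:
```python
from h import *
go((417.4,297,79,87.2))
```

```text
t 30.1 at [417.8 298.  172.4] rot [ 1.799e+02 -1.000e-01  8.720e+01] w 91.2 F [-0.   0.2  0.3]
  -> (417.4, 297, 79, 87.2) turn -0.0 shift [np.float64(-1.0), np.float64(-0.3), np.float64(93.4)]
```

Call:
step_arm(steps=[[0, 0, 0, -1, -0.3, 25, 1], [0, 0, 0, 0, 0, 30, 1], [0, 0, 0, 0, 0, 25, 1], [0, 0, 0, 0, 0, 13, 1], [0, 0, 0, 0, 0, 0, 0.5], [0, 0, 0, 0, 0, 0, 0.4], [0, 0, 0, 0, 0, 0, 0.4], [0, 0, 0, 0, 0, 0, 0.4]])

```text
time_s: 31.1
ee_pos: [417.0, 296.8, 79.0]
ee_rot: [179.9, -0.0, 87.2]
force: [-0.4, -0.9, 0.1]
gripper_width: 53.9
gripper_force: 0.0
```

Call:
step_arm(steps=[[0, 0, 0, 0, 0, 0, 0.4], [0, 0, 0, 0, 0, 0, 0.4], [0, 0, 0, 0, 0, 0, 0.4], [0, 0, 0, 0, 0, -10, 0.4], [0, 0, 0, 0, 0, -30, 0.4], [0, 0, 0, 0, 0, -45, 0.4], [0, 0, 0, 0, 0, -45, 0.4], [0, 0, 0, 0, 0, -40, 0.4]])

```text
time_s: 32.1
ee_pos: [416.1, 296.3, 249.5]
ee_rot: [-179.9, 0.0, 87.2]
force: [-0.0, 0.2, -4.7]
gripper_width: 51.9
gripper_force: 25.0
```

Run:
```python
from h import *
go((594.9,113.2,248,3.2))
```

```text
t 32.1 at [416.1 296.3 249.5] rot [-179.9    0.    87.2] w 51.9 F [-0.   0.2 -4.7]
  -> (594.9, 113.2, 248, 3.2) turn 84.0 shift [np.float64(168.3), np.float64(192.8), np.float64(1.5)]
```

Call:
step_arm(steps=[[0, 0, 10.5, 0, 0, 0, 0.4], [0, 0, 10.5, 0, 0, 0, 0.4], [0, 0, 10.5, 0, 0, 0, 0.4], [0, 0, 10.5, 0, 0, 0, 0.4], [0, 0, 10.5, 0, 0, 0, 0.4], [0, 0, 10.5, 0, 0, 0, 0.4], [0, 0, 10.5, 0, 0, 0, 0.4], [0, 0, 10.5, 0, 0, 0, 0.4]])

```text
time_s: 33.1
ee_pos: [415.9, 296.2, 247.6]
ee_rot: [179.9, 0.1, 2.8]
force: [-0.6, -0.3, -3.9]
gripper_width: 51.6
gripper_force: 25.0
```

Call:
step_arm(steps=[[0, 0, 0, 0, 20, 0, 0.4], [0, 0, 0, 0, 40, 0, 0.4], [0, 0, 0, 0, 45, 0, 0.4], [0, 0, 0, 0, 45, 0, 0.4], [0, 0, 0, 0, 30, 0, 0.4], [0, 0, 0, 0, 13, 0, 0.4], [0, 0, 0, 0, 0, 0, 0.4], [0, 0, 0, 0, 0, 0, 0.4]])

```text
time_s: 34.1
ee_pos: [427.2, 104.6, 248.3]
ee_rot: [-180.0, 0.0, 3.2]
force: [-0.1, 0.7, -4.2]
gripper_width: 52.2
gripper_force: 25.0
```

Run:
```python
from h import *
import pickle
c=grab("wrist");pickle.dump(c,open("w11.pkl","wb"))
hs=cv2.cvtColor(c["im"],cv2.COLOR_BGR2HSV);m=cv2.inRange(hs,(0,0,150),(180,45,255));m[215:]=0
for k in cv2.findContours(m,0,1)[0]:
    if cv2.contourArea(k)<300: continue
    w=np.array([onz(c,*q[0],30)[:2] for q in cv2.convexHull(k)],np.float32);print(cv2.boundingRect(k),np.round(cv2.boxPoints(cv2.minAreaRect(w)),1).tolist(),cv2.minAreaRect(w))
go((594.9,113.2,248,3.2))
```

```text
(467, 94, 45, 38) [[485.0, -212.8000030517578], [515.7000122070312, -249.8000030517578], [561.9000244140625, -211.5], [531.2000122070312, -174.5]] ((523.4318237304688, -212.16043090820312), (60.04491424560547, 48.09428024291992), 39.673683166503906)
(231, 84, 53, 69) [[445.29998779296875, 140.5], [449.29998779296875, 70.0], [540.0999755859375, 75.19999694824219], [536.0999755859375, 145.6999969482422]] ((492.72869873046875, 107.85000610351562), (90.93826293945312, 70.58299255371094), 3.2526967525482178)
(224, 0, 67, 155) [[442.1000061035156, 146.8000030517578], [446.8999938964844, 63.29999923706055], [639.2000122070312, 74.19999694824219], [634.4000244140625, 157.6999969482422]] ((540.6429443359375, 110.51976013183594), (192.62132263183594, 83.67646026611328), 3.23958420753479)
t 34.1 at [427.2 104.7 248.4] rot [-180.     0.     3.2] w 52.2 F [-0.2  0.7 -4.9]
  -> (594.9, 113.2, 248, 3.2) turn 0.0 shift [np.float64(167.9), np.float64(0.9), np.float64(0.4)]
```

Call:
step_arm(steps=[[0, 0, 0, 20, 0, 0, 0.4], [0, 0, 0, 40, 0, 0, 0.4], [0, 0, 0, 45, 0, 0, 0.4], [0, 0, 0, 40, 1, 0, 0.4], [0, 0, 0, 23, 0, 10, 0.4], [0, 0, 0, 0, 0, 30, 0.4], [0, 0, 0, 0, 0, 30, 0.4], [0, 0, 0, 0, 0, 20, 0.4]])

```text
time_s: 35.15
ee_pos: [595.9, 112.8, 155.9]
ee_rot: [180.0, 0.1, 3.2]
force: [0.4, -0.3, -4.0]
gripper_width: 51.7
gripper_force: 25.0
```

Run:
```python
from h import *
go((594.9,113.2,84.5,3.2))
```

```text
t 35.1 at [595.9 112.8 155.9] rot [1.8e+02 1.0e-01 3.2e+00] w 51.7 F [ 0.4 -0.3 -4. ]
  -> (594.9, 113.2, 84.5, 3.2) turn 0.0 shift [np.float64(-0.9), np.float64(-0.4), np.float64(71.4)]
```

Call:
step_arm(steps=[[0, 0, 0, -0.9, -0.4, 15, 0.4], [0, 0, 0, 0, 0, 20, 0.4], [0, 0, 0, 0, 0, 15, 0.4], [0, 0, 0, 0, 0, 7, 0.4], [0, 0, 0, 0, 0, 4, 0.4], [0, 0, 0, 0, 0, 3, 0.4], [0, 0, 0, 0, 0, 2, 0.4], [0, 0, 0, 0, 0, 0, 0.4]])

```text
time_s: 36.15
ee_pos: [594.3, 112.5, 92.6]
ee_rot: [180.0, -0.0, 3.2]
force: [-0.1, -0.7, -4.3]
gripper_width: 51.7
gripper_force: 25.0
```

Call:
step_arm(steps=[[0, 0, 0, 0.5, -0.5, 3, 0.4], [0, 0, 0, 0, 0, 2, 0.4], [0, 0, 0, 0, 0, 2, 0.4], [0, 0, 0, 0, 0, 1, 0.4], [0, 0, 0, 0, 0, 0.5, 0.4], [0, 0, 0, 0, 0, 0, 0.4], [0, 0, 0, 0, 0, 0, 0.4], [0, 0, 0, 0, 0, 0, 0.4]])

```text
time_s: 37.15
ee_pos: [594.7, 113.0, 84.0]
ee_rot: [180.0, -0.0, 3.2]
force: [-0.1, 0.1, -3.8]
gripper_width: 51.6
gripper_force: 25.0
```

Call:
step_arm(steps=[[0, 0, 0, 0, 0, 1, 0.4], [0, 0, 0, 0, 0, 0, 0.4], [0, 0, 0, 0, 0, 0, 0.7], [0, 0, 0, 0, 0, 0, 0.85], [0, 0, 0, 0, 0, 0, 0.85], [0, 0, 0, 0, 0, -20, 0.85], [0, 0, 0, 0, 0, -50, 0.85], [0, 0, 0, 0, 0, -50, 0.85]])

```text
time_s: 38.15
ee_pos: [594.5, 113.0, 203.8]
ee_rot: [180.0, 0.0, 3.2]
force: [1.4, -0.1, 0.1]
gripper_width: 77.8
gripper_force: 0.0
```

Run:
```python
from h import *
import pickle
go((520,-325,250,3))
cs=pickle.load(open("cs0.pkl","rb"))
print('bottle cap tri',tri(cs["top"],(627*.64,282*.64),cs["scene"],(148*.64,288*.64)))
```

```text
t 38.1 at [594.5 113.  203.8] rot [180.    0.    3.2] w 77.8 F [ 1.4 -0.1  0.1]
  -> (520, -325, 250, 3) turn 0.2 shift [np.float64(-97.3), np.float64(433.5), np.float64(-46.2)]
bottle cap tri (array([ 443.61451732, -416.48381748,  135.22190813]), np.float64(2.8127882969688036))
```

Call:
step_arm(steps=[[0, 0, 0, -4, 20, -15, 0.9], [0, 0, 0, -12, 52, -15, 1], [0, 0, 0, -13, 58, -10, 1], [0, 0, 0, -13, 58, -6, 1], [0, 0, 0, -13, 58, 0, 1], [0, 0, 0, -13, 58, 0, 1], [0, 0, 0, -13, 58, 0, 1], [0, 0, 0, -12, 50, 0, 1]])

```text
time_s: 39.15
ee_pos: [522.8, -306.0, 247.6]
ee_rot: [-180.0, 0.1, 3.1]
force: [1.1, -0.5, 0.5]
gripper_width: 91.2
gripper_force: 0.0
```

Call:
step_arm(steps=[[0, 0, 0, -4, 21, 0, 1], [0, 0, 0, 0, 0, 0, 1], [0, 0, 0, 0, 0, 0, 1], [0, 0, 0, 0, 0, 0, 1], [0, 0, 0, 0, 0, 0, 1], [0, 0, 0, 0, 0, 0, 1], [0, 0, 0, 0, 0, 0, 1], [0, 0, 0, 0, 0, 0, 1]])

```text
time_s: 40.15
ee_pos: [521.7, -324.6, 249.0]
ee_rot: [180.0, -0.0, 3.2]
force: [0.2, 0.8, -0.9]
gripper_width: 91.4
gripper_force: 0.0
```

Run:
```python
from h import *
import pickle
go()
c=grab("wrist");pickle.dump(c,open("w12.pkl","wb"))
hs=cv2.cvtColor(c["im"],cv2.COLOR_BGR2HSV);m=cv2.inRange(hs,(4,185,60),(17,255,255));m[205:]=0
for k in cv2.findContours(m,0,1)[0]:
    if cv2.contourArea(k)<300: continue
    w=np.array([onz(c,*q[0],120)[:2] for q in cv2.convexHull(k)],np.float32);print(cv2.boundingRect(k),np.round(cv2.boxPoints(cv2.minAreaRect(w)),1).tolist(),cv2.minAreaRect(w))
cv2.imwrite("pics/m12.png",cv2.resize(c["im"][:215],(800,336),interpolation=2))
print(c["o"])
```

```text
t 40.1 at [ 521.7 -324.6  249. ] rot [180.   -0.    3.2] w 91.4 F [ 0.2  0.8 -0.9]
[ 590.84686667 -321.30086259  420.26639098]
```

View pics/m12.png

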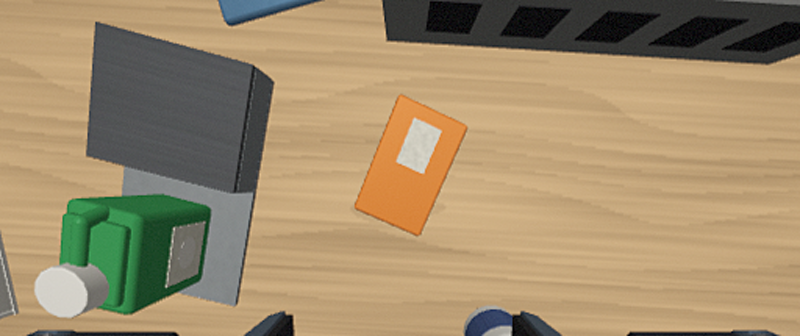

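The carton top is seen from directly above, with corners at (402,95), (467,128), (419,236) and (355,208). The green jug on the deck at left is upright with a good margin.

Run:
```python
from h import *
import pickle
c=pickle.load(open("w12.pkl","rb"));s=.64
w=np.array([onz(c,u*s,v*s,120)[:2] for u,v in((402,95),(467,128),(419,236),(355,208))],np.float32);r=cv2.minAreaRect(w);print(w.round(1).tolist(),r)
d=w[0]-w[3];e=w[1]-w[2];print(np.degrees(np.arctan2(d[1],d[0])),np.degrees(np.arctan2(e[1],e[0])),w.mean(0))
x,y=w.mean(0);go((float(x),float(y),82,-24))
```

```text
[[645.0999755859375, -318.29998779296875], [627.5, -362.20001220703125], [554.7999877929688, -335.29998779296875], [571.5999755859375, -290.0]] ((600.1336669921875, -326.343505859375), (48.23517608642578, 78.81512451171875), 69.66676330566406)
-21.032248 -20.317234 [ 599.7403  -326.44833]
t 40.2 at [ 521.6 -324.7  248.9] rot [180.    0.    3.2] w 91.2 F [-0.2  0.   0.4]
  -> (599.7402954101562, -326.4483337402344, 82, -24) turn 27.2 shift [np.float64(72.1), np.float64(-30.1), np.float64(166.9)]
```

Call:
step_arm(steps=[[0, 0, 7.9, 0, 0, 0, 1], [0, 0, 7.9, 0, 0, 0, 1], [0, 0, 7.9, 0, 0, 0, 1], [0, 0, 0, 35, -12, 0, 1], [0, 0, 0, 39, -14, 10, 1], [0, 0, 0, 0, 0, 40, 1], [0, 0, 0, 0, 0, 35, 1], [0, 0, 0, 0, 0, 0, 1]])

```text
time_s: 41.2
ee_pos: [598.4, -325.4, 160.7]
ee_rot: [-179.9, 0.4, -20.5]
force: [-0.5, -0.9, 0.5]
gripper_width: 90.9
gripper_force: 0.0
```

Run:
```python
from h import *
go((600,-326.4,82,-20.5))
```

```text
t 41.2 at [ 598.4 -325.4  160.7] rot [-179.9    0.4  -20.5] w 90.9 F [-0.5 -0.9  0.5]
  -> (600, -326.4, 82, -20.5) turn -0.0 shift [np.float64(1.9), np.float64(0.4), np.float64(78.7)]
```

Call:
step_arm(steps=[[0, 0, 0, 1.5, 0.4, 25, 1], [0, 0, 0, 0, 0, 30, 1], [0, 0, 0, 0, 0, 22, 1], [0, 0, 0, 0, 0, 0, 1], [0, 0, 0, 0, 0, 0, 0.5], [0, 0, 0, 0, 0, 0, 0.4], [0, 0, 0, 0, 0, 0, 0.4], [0, 0, 0, 0, 0, 0, 0.4]])

```text
time_s: 42.2
ee_pos: [601.5, -327.3, 87.4]
ee_rot: [180.0, -0.0, -20.5]
force: [-0.4, -0.3, 0.2]
gripper_width: 54.2
gripper_force: 0.0
```

Call:
step_arm(steps=[[0, 0, 0, 0, 0, 0, 0.4], [0, 0, 0, 0, 0, 0, 0.4], [0, 0, 0, 0, 0, 0, 0.4], [0, 0, 0, 0, 0, -10, 0.4], [0, 0, 0, 0, 0, -30, 0.4], [0, 0, 0, 0, 0, -45, 0.4], [0, 0, 0, 0, 0, -50, 0.4], [0, 0, 0, 0, 0, -45, 0.4]])

```text
time_s: 43.2
ee_pos: [601.0, -327.3, 268.6]
ee_rot: [180.0, 0.0, -20.6]
force: [0.3, -0.4, -3.4]
gripper_width: 50.0
gripper_force: 24.9
```

Run:
```python
from h import *
a=np.radians(3.2);x=543.5-51.5*np.cos(a);y=110.4-51.5*np.sin(a);print(x,y)
go((480,y,260,3.2),(x,y,87,3.2))
```

```text
492.080300644628 107.52519249285207
t 43.2 at [ 601.  -327.3  268.6] rot [180.    0.  -20.6] w 50.0 F [ 0.3 -0.4 -3.4]
  -> (480, np.float64(107.52519249285207), 260, 3.2) turn -23.8 shift [np.float64(-96.5), np.float64(-440.9), np.float64(8.6)]
  -> (np.float64(492.080300644628), np.float64(107.52519249285207), 87, 3.2) turn -0.0 shift [np.float64(12.1), np.float64(0.7), np.float64(173.0)]
```

Call:
step_arm(steps=[[0, 0, -7.9, 0, 0, 0, 0.4], [0, 0, -7.9, 0, 0, 0, 0.4], [0, 0, -8, 0, 0, 0, 0.4], [0, 0, 0, -3, -18, 0, 0.4], [0, 0, 0, -8, -40, 0, 0.4], [0, 0, 0, -10, -50, 0, 0.4], [0, 0, 0, -10, -52, 0, 0.4], [0, 0, 0, -10, -52, 0, 0.4]])

```text
time_s: 44.2
ee_pos: [546.9, -115.3, 266.9]
ee_rot: [-180.0, 0.0, 3.1]
force: [-0.1, 0.5, -3.6]
gripper_width: 50.1
gripper_force: 24.9
```

Call:
step_arm(steps=[[0, 0, 0, -10, -52, 0, 0.4], [0, 0, 0, -10, -52, 0, 0.4], [0, 0, 0, -10, -50, 0, 0.4], [0, 0, 0, -8, -40, 0, 0.4], [0, 0, 0, -5, -25, 0, 0.4], [0, 0, 0, -1, -9, 0, 0.4], [0, 0, 0, 0, 0, 10, 0.4], [0, 0, 0, 0, 0, 0, 0.4]])

```text
time_s: 45.2
ee_pos: [490.8, 106.3, 255.6]
ee_rot: [179.9, 0.2, 3.2]
force: [0.7, -0.0, -2.8]
gripper_width: 49.9
gripper_force: 24.9
```

Run:
```python
from h import *
go((492,107.5,92,3.2))
```

```text
t 45.2 at [490.8 106.3 255.6] rot [179.9   0.2   3.2] w 49.9 F [ 0.7 -0.  -2.8]
  -> (492, 107.5, 92, 3.2) turn -0.0 shift [np.float64(1.3), np.float64(-1.2), np.float64(163.6)]
```

Call:
step_arm(steps=[[0, 0, 0, 1, -1, 25, 0.4], [0, 0, 0, 0, 0, 35, 0.4], [0, 0, 0, 0, 0, 35, 0.4], [0, 0, 0, 0, 0, 30, 0.4], [0, 0, 0, 0, 0, 18, 0.4], [0, 0, 0, 0, 0, 10, 0.4], [0, 0, 0, 0, 0, 5, 0.4], [0, 0, 0, 0, 0, 0, 0.4]])

```text
time_s: 46.2
ee_pos: [492.8, 108.1, 99.2]
ee_rot: [180.0, -0.0, 3.2]
force: [0.5, -1.0, -2.6]
gripper_width: 50.4
gripper_force: 24.9
```

Call:
step_arm(steps=[[0, 0, 0, 0, 0, 3, 0.4], [0, 0, 0, 0, 0, 2, 0.4], [0, 0, 0, 0, 0, 1, 0.4], [0, 0, 0, 0, 0, 0, 0.4], [0, 0, 0, 0, 0, 0, 0.4], [0, 0, 0, 0, 0, 0, 0.4], [0, 0, 0, 0, 0, 0, 0.4], [0, 0, 0, 0, 0, 0, 0.4]])

```text
time_s: 47.2
ee_pos: [492.4, 108.3, 93.0]
ee_rot: [180.0, -0.0, 3.3]
force: [-0.4, -0.2, -3.0]
gripper_width: 50.4
gripper_force: 24.9
```

Call:
step_arm(steps=[[0, 0, 0, 0, 0, 1, 0.4], [0, 0, 0, 0, 0, 0, 0.4], [0, 0, 0, 0, 0, 1, 0.4], [0, 0, 0, 0, 0, 0, 0.4], [0, 0, 0, 0, 0, 1, 0.4], [0, 0, 0, 0, 0, 0, 0.4], [0, 0, 0, 0, 0, 0, 0.4], [0, 0, 0, 0, 0, 0, 0.4]])

```text
time_s: 48.2
ee_pos: [492.6, 109.0, 91.8]
ee_rot: [-179.9, -0.1, 3.3]
force: [-2.8, 2.2, 12.0]
gripper_width: 49.7
gripper_force: 25.0
```

Call:
step_arm(steps=[[0, 0, 0, 0, 0, -1, 0.4], [0, 0, 0, 0, 0, 0, 0.6], [0, 0, 0, 0, 0, 0, 0.8], [0, 0, 0, 0, 0, 0, 0.85], [0, 0, 0, 0, 0, -15, 0.85], [0, 0, 0, 0, 0, -45, 0.85], [0, 0, 0, 0, 0, -55, 0.85], [0, 0, 0, 0, 0, -55, 0.85]])

```text
time_s: 49.2
ee_pos: [492.3, 108.3, 263.7]
ee_rot: [-180.0, -0.1, 3.3]
force: [1.2, 0.6, -0.7]
gripper_width: 77.4
gripper_force: 0.0
```

Call:
step_arm(steps=[[0, 0, 0, -20, 0, 0, 1], [0, 0, 0, -40, 0, 0, 1], [0, 0, 0, -40, 0, 0, 1], [0, 0, 0, -20, 0, 0, 1], [0, 0, 0, 0, 0, 0, 1], [0, 0, 0, 0, 0, 0, 1], [0, 0, 0, 0, 0, 0, 1], [0, 0, 0, 0, 0, 0, 1]])

```text
time_s: 50.2
ee_pos: [373.3, 101.6, 260.7]
ee_rot: [180.0, 0.0, 3.2]
force: [-0.6, 0.7, -0.4]
gripper_width: 90.7
gripper_force: 0.0
```

Run:
```python
from h import *
go()
s=grab("scene");t=grab("top");w=grab("wrist")
a=np.hstack([cv2.resize(s["im"][150:280,90:290],(400,260),interpolation=2),cv2.resize(t["im"][110:220,220:420],(400,260),interpolation=2)])
cv2.imwrite("pics/fin.png",np.vstack([a,cv2.resize(w["im"][:220],(800,340))]))
```

```text
t 50.2 at [373.3 101.6 260.7] rot [180.    0.    3.2] w 90.7 F [-0.6  0.7 -0.4]
```

View pics/fin.png

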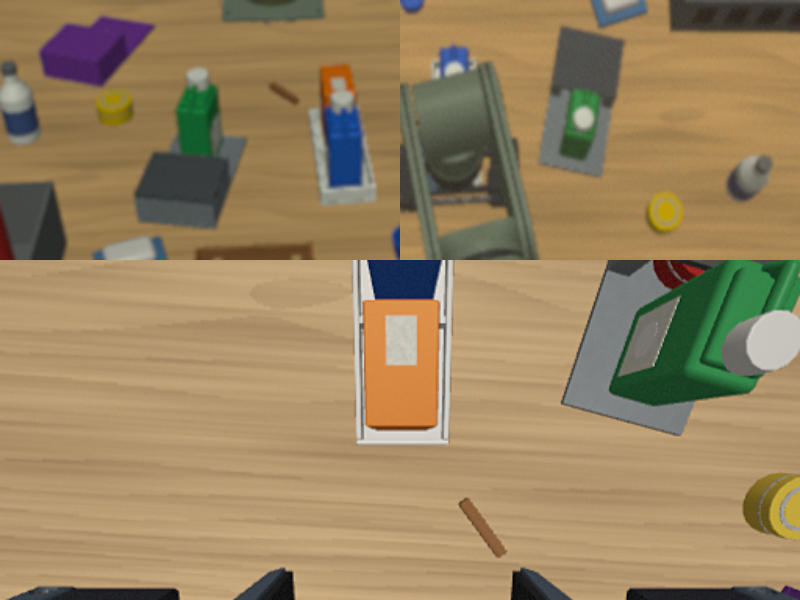

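The final view shows the blue jug and carton upright in their own compartments and the green jug upright on the deck. The yellow tin and white bottle are untouched, and the red tin's rear shows just under the roof at (680,272). One last numeric check on the tin, then I hand in.

Run:
```python
from h import *
c=grab("wrist");hs=cv2.cvtColor(c["im"],cv2.COLOR_BGR2HSV)
m=((hs[...,0]<6)|(hs[...,0]>172))&(hs[...,1]>130);m[40:]=0;m[:,:400]=0
v,u=np.nonzero(m);a=np.radians(-11.5);B=np.array([[np.cos(a),np.sin(a)],[-np.sin(a),np.cos(a)]])
P=np.array([B@(onz(c,x,y,8)[:2]-[579,-123]) for x,y in zip(u,v)]);i=P[:,0].argmin();print('rear of tin base in caddy',P[i],len(u))
if P[i,0]>-1: job_done(); print('handed in')
```

```text
rear of tin base in caddy [8.39879615 2.42810711] 317
the job is handed in; nothing more can be done
handed in
```

I handed the job in at about 50 s (limit 128 s), with both kits made up as asked; the red tin's centre is about 32 mm behind the roof's front edge (18 mm needed), but I haven't seen the judge's verdict.

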